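# Refit the cleaned centrifuge rotor on the spindle flat and hold it for the grub screw

## Task

The cleaned rotor goes back on the centrifuge: with the rotor still off, take the bare spindle between the fingers, feel for its flat and turn it until the flat faces the centrifuge's front (the control panel side). Then lift the rotor by its knob and lower it over the spindle with its grub screw square on the flat until it sits right down on the spindle's shoulder, without dropping or ramming it. Finish still gripping the knob, holding the rotor seated and lined up so that a colleague can tighten the screw, and leave the other things on the bench where they are.

Things in the scene. Friction and masses are not known exactly. Their poses are not given: they have to be found in the camera images.
- centrifuge: Round white centrifuge, 262 mm across, fixed; origin on the bench under the spindle axis. Its -x is the FRONT: control housing with display and dial, 100 mm high, out to 170 mm from the axis; red index mark on the rim there. Bowl mouth 212 mm across, rim 140 mm high, floor at 61 mm. At +x (back) the open lid stands leaning back, 120 to 245 mm from the axis, up to 405 mm high.
- spindle: Upright steel spindle in the bowl. Origin on its axis, on its 32 mm shoulder, 105 mm above the bench; z up; +x out of the red flat (red marks on shoulder and tip). Shaft 44 mm tall, 16 mm thick, flat 3.8 mm from the axis: 11.8 mm across it; top 6 mm a cone to 7 mm. Turns either way, drag 0.03 N m, stays as left; a pinch may turn it flat to finger. Starts 0.5-1.9 rad anticlockwise of front.
- flat (a point): Middle of the spindle's flat, 22 mm above the shoulder, 3.8 mm from the axis.
- rotor: Aluminium rotor, 150 mm across, 0.45 kg, on a 4 mm blue mat. Origin at the centre of its underside, z up, +x to its grub screw (red line on cone and knob top). Cone 14 to 30 mm high, steel hub 36 mm thick to 52 mm, black knob above. Blind bore 17.8 mm, 48 deep; the screw point (5 mm wide, 34 mm up) stands 3.9 mm into it: over 1 rad off the flat it stops 4-8 mm high. Seated, its origin is the spindle's.
- grub_screw (a point): Outer end of the grub screw on the hub's side, 18 mm from the axis, 36.5 mm above the rotor's underside.
- knob (a point): Middle of the black round knob (32 mm diameter, 52 to 78 mm above the rotor's underside), where to grip it: on the rotor's axis, 66 mm above its underside.
- tube_rack: White rack with blood tubes, 70 x 190 mm, 80 mm high; origin at the centre of its underside. Leave alone.
- disinfectant: White bottle with blue cap, 64 mm diameter, 150 mm high; origin at the centre of its underside. Leave alone.
- key_tray: Steel tray with a hex key, 90 x 150 mm, 18 mm high; origin at the centre of its underside. Leave alone.
Mind the look-alikes: they are no part of the job. Of the things shaped like the rotor, the aluminium one is meant.

How it is judged (in metres and radians):
On the way:
1. with the rotor still off, the spindle is held in the fingers with its flat facing the front (angle between the x axis of spindle and the x axis of centrifuge, either way round below 0.25 rad and x of flat in the frame of centrifuge below 0 m and contact force between the fingers and spindle above 1 N and horizontal distance between rotor and spindle above 0.1 m), for 0.2 s.
At the end, for the whole second after the job is handed in: The rotor sits on the spindle's shoulder (underside within 2 mm, on the axis within 3 mm, upright within 3 degrees), its grub screw over the flat within 0.2 rad, the flat facing the centrifuge's front within 0.25 rad, everything at rest, and the fingers still grip the rotor with more than 3 N (angle between the x axis of spindle and the x axis of centrifuge, either way round below 0.25 rad and x of flat in the frame of centrifuge below 0 m and angle between the x axis of rotor and the x axis of spindle, either way round below 0.2 rad and x of grub_screw in the frame of spindle above 0 m and z of rotor in the frame of spindle below 0.002 m and horizontal distance between rotor and spindle below 0.003 m and angle between rotor's own z axis and vertical below 0.05 rad and contact force between the fingers and rotor above 3 N and linear speed of rotor below 0.02 m/s and angular speed of rotor below 0.1 rad/s); the arm keeps its last pose, push and grip.
It fails at once if the tube rack is pushed more than 20 mm (distance of tube_rack from where it was at the start of the episode above 0.02 m).
It fails at once if the bottle is pushed more than 20 mm (distance of disinfectant from where it was at the start of the episode above 0.02 m).
It fails at once if the key tray is pushed more than 20 mm (distance of key_tray from where it was at the start of the episode above 0.02 m).
It fails at once if the rotor is let fall on to the spindle: out of the fingers and moving faster than 0.3 m/s above it (contact force between the fingers and rotor below 0.2 N and linear speed of rotor above 0.3 m/s and horizontal distance between rotor and spindle below 0.1 m).
It fails at once if the rotor is rammed on to the spindle with over 80 N (contact force between rotor and spindle above 80 N).
It also fails if it takes over 54 s, if anything falls off the work surface, if the arm or the gripper's body presses on something with over 40 N, if the wrist force passes 120 N, or if a joint passes its speed limit or range.

## Robot

A 7-joint arm with a two-finger parallel gripper is mounted at the origin on the work surface. World frame = base frame: x ahead of the robot, y to its left, z up, the work surface at z = 0. Lengths are in mm, angles in rad, forces in N, time in s.
With the tool pointing down it reaches from about 375 to 925 mm from the base axis. Payload 3.1 kg.
Tool frame: the origin (TCP) lies midway between the tips of the shut fingers; the grasp point (between the pads) lies 19 mm behind it; z points along the fingers, y is the direction in which the jaws open and shut (so a half turn about z gives the same grasp; the last joint's range is limited). The gripper opens to 85 mm and grips with 20 to 120 N. Pads are 22 mm wide; open, the fingers measure 114 mm over their backs; the gripper's body (76 mm by 85 mm) begins 54 mm behind the grasp point. The pads swing forward as they close: fully open they stand 13 mm farther back than shut.
Start: joints at [-1.235, 0.383, 0.044, 1.598, -0.018, 1.161, -0.05], TCP at [273.188, 589.806, 231.269] pointing down, gripper open.
Joint ranges: [-2.61, 2.61], [-0.41, 2.15], [-1.48, 1.57], [0, 2.5], [-1.57, 4.71], [0.05, 1.97], [-2.85, 2.85]. Speed limits (rad/s): [2.79, 2.79, 3.14, 3.14, 3.14, 3.14, 3.14].

## Interface

Orientations are given as [roll, pitch, yaw] about the fixed x, y, z axes, in that order (R = Rz(yaw) Ry(pitch) Rx(roll)).
In Python, from workcell import robot, snapshot, get_calibration, recognise gives the robot as it stands.
- The arm moves only by the tool apply_moves, never from a script. Its argument "series" is a list of rows, each a list of 7 numbers: the shift along the tool's x, y, z in cm, then the turn, a rotation vector about the tool's x, y, z in rad, then the gripper's target within -1 to 1 (shut at 1, half-way at 0, fully open at -1). In form: [[tx, ty, tz, rx, ry, rz, claw], ...]. A call has 1 to 5 rows; each row is the pose to reach, as a shift and turn from the pose commanded when the call began, along the tool's axes at that moment; what a row does not reach only later rows make up. A row lasts 1/10 s, in which the tool goes at most 50 mm and 8.59 degrees, less where a joint would pass 70% of its speed; a pose out of reach is approached as far as the arm can. A call with a gripper value outside its range is refused whole. The fingers move at their own pace and stop on an object; the grip force is fixed at half the most. Time passes only in rows, so rows that repeat a pose let the fingers close. It gives the time, the measured TCP pose, the force and the opening at its end, in the units of the state.
- robot.read_state(): the state, without advancing time (a new reading comes with each control period).
- snapshot(name): name is "side" or "top" or "wrist"; returns the picture (420x560x3 uint8, red, green, blue); there is no depth.
- get_calibration(name): a dict with "mtx" (3x3 intrinsics, pixels), "extrinsics" (4x4, takes a point from camera to world coordinates). Camera axes: x right, y up, looking along -z (the intrinsics and any distortion apply to the point x, -y, -z); pixel columns grow to the right and rows downward; lengths in mm; the calibration is good to about 2 mm. A picture is of the moment at which its call begins: read the wrist's pose just before it. get_calibration takes no time and is no camera call; for the wrist camera it gives the pose at the moment of the call.
- robot.finish_job(): hands the job in, once; it reports no verdict.
Trained networks look in the newest picture that a camera, given by its name, has taken for a name from the list of things; names that differ only in an ending like _2 or _b are one class to them, and where a whole thing is asked for, a point or a joint stands for the part that bears it (a point fixed in the world has none). Each returns a list of dicts, best first, with "confidence" (0 to 1); they miss things now and then, are a little off and sometimes report something else, mostly with a low value. They report only what shows in the picture. A call takes as long as a camera call. They do not tell look-alikes from the thing itself.
- recognise(query, camera): "xyz" ([x, y, z] in mm, in the coordinates of the camera as it stood for that picture, good to about 4 mm: the middle of the surface that is visible of it).
The state is a dict: "time": time; "joint_pos": joint angles; "qd": joint speeds; "joint_efforts": joint torques, N m; "eef_pos": TCP position; "eef_rot": TCP orientation; "contact_force": force on the tool from outside, world axes, zero at the start; "wrist_torque": the same for the moment, N m; "finger_gap": finger opening in mm.
Only numpy, scipy, OpenCV 4.12 (cv2) and the standard library are available. Lean on these libraries where they do the work, as an engineer would, in place of code of your own. Each camera call takes 0.05 s, during which the arm holds its last target.

## Working session

There is one attempt and no reset: what is moved stays moved. The work goes in short steps, Python scripts to look and compute and a tool call to move; the robot and the scene stay as the last step left them, time stands still between calls to the robot, and variables do not carry over. Pictures are saved under pics/ and viewed, and the job is handed in when it is done.

Besides the shell and the picture viewer there is one more tool, called as name(argument=value, ...) on one line, values as JSON. apply_moves: Moves the arm, as the interface text tells. Its arguments: {"type":"object","properties":{"series":{"type":"array"}},"required":["series"]}

```bash
mkdir -p pics; ls
python3 - <<'E'
from workcell import robot, snapshot, get_calibration, recognise
import cv2,numpy as np
print(robot.read_state())
for n in ["side","top","wrist"]:
    im=snapshot(n); cv2.imwrite(f"pics/a_{n}.png",im[:,:,::-1])
    c=get_calibration(n); print(n,c)
E
```

```text
pics
{'time': 0.0, 'joint_pos': array([-1.23479932,  0.38381729,  0.04383813,  1.59956423, -0.01791658,
        1.16115961, -0.04990065]), 'qd': array([-2.25848305e-04, -1.67161090e-03,  8.35735628e-04,  1.82515615e-05,
       -1.18937306e-03,  1.17914394e-04, -3.01898781e-04]), 'joint_efforts': array([-4.90841139e-04, -4.33461463e+01,  1.02437451e+00, -2.49516445e+01,
        1.05293957e-02,  1.13065002e-02,  6.35900633e-06]), 'eef_pos': array([272.82175431, 588.95636413, 229.90314366]), 'eef_rot': array([-3.13903964e+00,  1.22891799e-04,  2.70786458e+00]), 'contact_force': array([ 0.61299096, -0.24016682,  0.48749167]), 'wrist_torque': array([0.04188361, 0.01470888, 0.01018117]), 'finger_gap': 85.45707640807538}
side {'mtx': array([[437.04460727,   0.        , 281.93549162],
       [  0.        , 437.04460727, 218.55307802],
       [  0.        ,   0.        ,   1.        ]]), 'extrinsics': array([[ 9.96672571e-01,  4.26911326e-02, -6.94352509e-02,
         4.58423966e+02],
       [-8.14861451e-02,  5.42224838e-01, -8.36272822e-01,
        -1.07497743e+03],
       [ 1.94808370e-03,
[... 495 characters left out ...]
2],
       [ 1.98223426e-04,  1.18562605e-01,  9.92946559e-01,
         1.42690283e+03],
       [ 0.00000000e+00,  0.00000000e+00,  0.00000000e+00,
         1.00000000e+00]])}
wrist {'mtx': array([[350.41788042,   0.        , 280.63217529],
       [  0.        , 350.41788042, 208.83412323],
       [  0.        ,   0.        ,   1.        ]]), 'extrinsics': array([[ 4.20639953e-01, -8.60257600e-01, -2.88129990e-01,
         1.99074273e+02],
       [ 9.07227095e-01,  3.98506920e-01,  1.34652265e-01,
         6.23426409e+02],
       [-1.01383968e-03, -3.18039457e-01,  9.48076936e-01,
         3.72350618e+02],
       [ 0.00000000e+00,  0.00000000e+00,  0.00000000e+00,
         1.00000000e+00]])}
```

View pics/a_top.png

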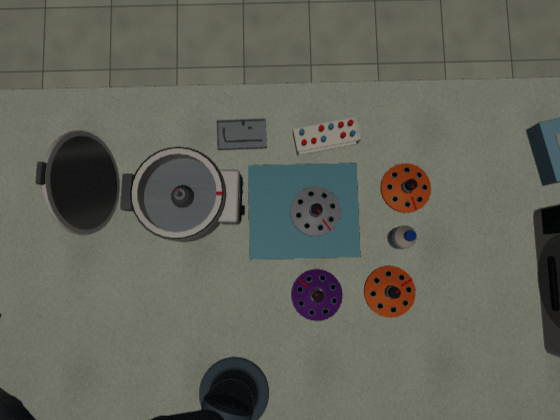

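View pics/a_side.png

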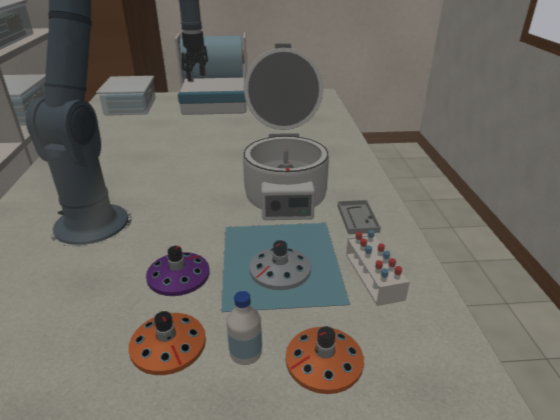

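View pics/a_wrist.png

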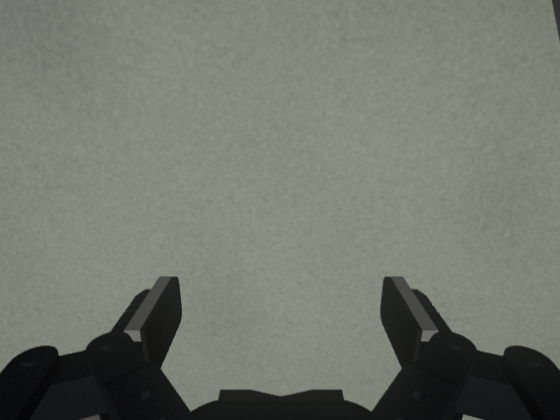

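Run:
```python
from workcell import robot, snapshot, get_calibration, recognise
import numpy as np
for n in ["top","side"]:
    T=get_calibration(n)["extrinsics"]
    snapshot(n)
    for q in ["spindle","flat","rotor","knob","grub_screw","centrifuge"]:
        for r in recognise(q,n):
            print(n,q,round(r["confidence"],2),np.round((T@np.r_[r["xyz"],1])[:3],1))
```

```text
top spindle 0.5 [559.7 133.7 102.4]
top spindle 0.49 [ 516.  -243.4   26. ]
top flat 0.48 [557.3 131.5 107.7]
top rotor 0.91 [ 272.1 -246.    24.9]
top rotor 0.71 [ 515.9 -248.3   27. ]
top rotor 0.61 [ 277.6 -455.1   25. ]
top rotor 0.56 [ 578.  -518.5   24.1]
top knob 0.75 [ 577.5 -517.6   22.4]
top knob 0.66 [ 275.8 -451.6   27.8]
top knob 0.65 [ 275.1 -245.6   23. ]
top knob 0.57 [ 511.5 -246.4   24. ]
top grub_screw 0.96 [ 578.2 -514.1   22.2]
top grub_screw 0.85 [ 273. -247.   22.]
top grub_screw 0.77 [ 517.1 -248.    27.2]
top grub_screw 0.58 [ 278.  -457.8   18.1]
top centrifuge 0.76 [569.  237.8 138. ]
side spindle 0.59 [567.7 133.6 103.1]
side flat 0.56 [569.  128.2 104.9]
side rotor 0.9 [ 281.5 -266.1   19.5]
side rotor 0.87 [ 581.9 -541.8   21.1]
side rotor 0.74 [ 286.1 -483.    18.3]
side rotor 0.27 [568.7 132.6 105.9]
side knob 0.96 [ 520.8 -267.6   26.9]
side knob 0.74 [ 288.5 -478.6   23.1]
side knob 0.62 [ 279.6 -271.9   24.3]
side knob 0.59 [ 578.  -545.1   21.3]
side grub_screw 0.87 [ 286.3 -478.3   23. ]
side grub_screw 0.86 [ 577.7 -541.8   23.1]
side grub_screw 0.84 [ 277.3 -266.4   24.1]
side grub_screw 0.58 [ 516.9 -272.1   28.1]
side centrifuge 0.69 [570.7 244.3 137. ]
```

Run:
```python
import cv2
im=cv2.imread("pics/a_top.png")
a=cv2.resize(im[140:245,125:250],None,fx=6,fy=6,interpolation=cv2.INTER_CUBIC);a=a[:600];cv2.imwrite("pics/z1.png",a)
a=cv2.resize(im[175:245,280:355],None,fx=8,fy=8,interpolation=cv2.INTER_CUBIC);cv2.imwrite("pics/z2.png",a)
im=cv2.imread("pics/a_side.png")
a=cv2.resize(im[130:225,235:335],None,fx=6,fy=6,interpolation=cv2.INTER_CUBIC);cv2.imwrite("pics/z3.png",a)
```

```text
(no output)
```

View pics/z1.png

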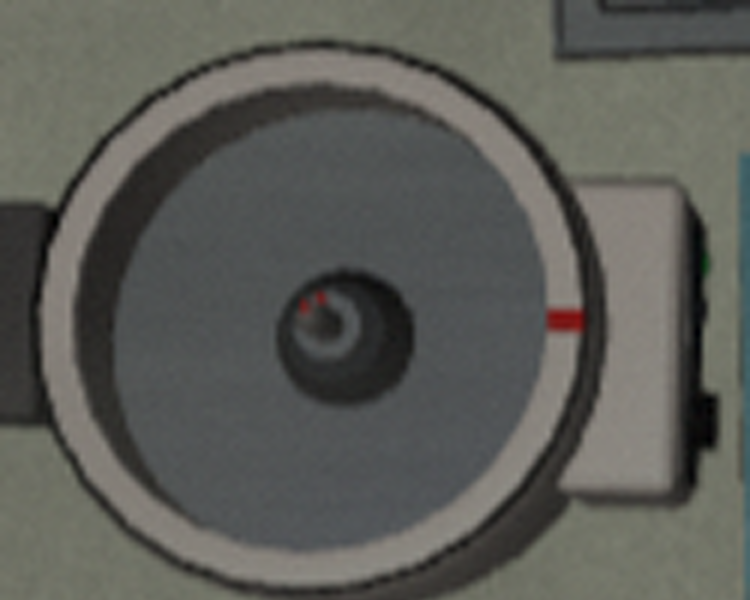

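View pics/z2.png

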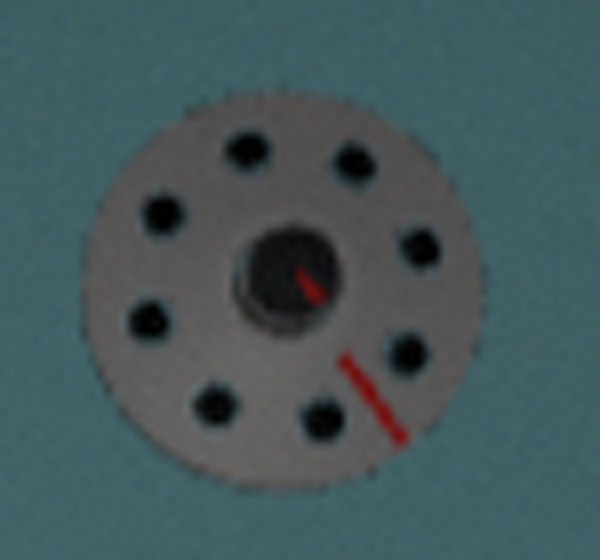

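View pics/z3.png

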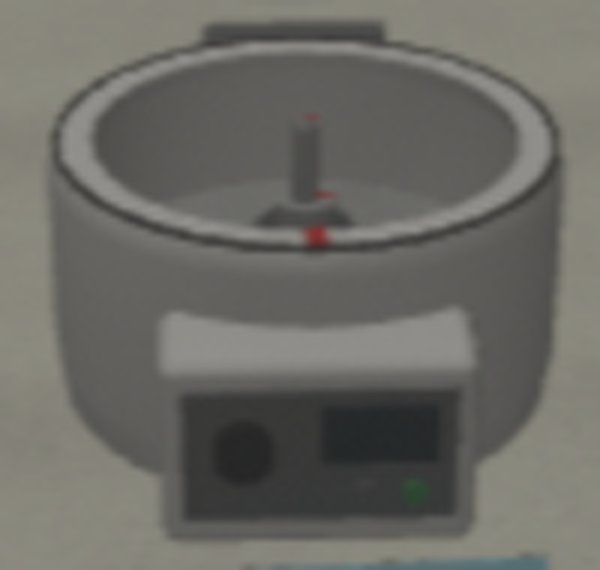

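```bash
cat > h.py <<'E'
import numpy as np,cv2
from workcell import robot, snapshot, get_calibration, recognise
def ray(u,v,K,T):
    d=np.array([(u-K[0,2])/K[0,0],-(v-K[1,2])/K[1,1],-1.0]); return T[:3,3],T[:3,:3]@d
def at_z(u,v,z,n,c=None):
    c=c or get_calibration(n); o,d=ray(u,v,c["mtx"],c["extrinsics"]); return o+d*(z-o[2])/d[2]
def proj(p,n,c=None):
    c=c or get_calibration(n); T=c["extrinsics"];K=c["mtx"]
    q=T[:3,:3].T@(np.asarray(p,float)-T[:3,3]); return np.array([K[0,0]*q[0]/-q[2]+K[0,2],K[1,1]*-q[1]/-q[2]+K[1,2]])
E
python3 - <<'E'
from h import *
Z=lambda x,y:(125+(x+.5)/6-.5,140+(y+.5)/6-.5)
np.set_printoptions(precision=1,suppress=True)
# rim outer: left 40, right 588?, top 42, bottom 592
for nm,p,z in [("rimL",(40,315),140),("rimR",(585,315),140),("rimT",(320,42),140),("rimB",(320,592),140),("mark",(566,320),140),("shctr",(326,322),105),("shmark",(321,297),105),("tipmark",(306,306),149)]:
    print(nm,at_z(*Z(*p),z,"top"))
Z2=lambda x,y:(280+(x+.5)/8-.5,175+(y+.5)/8-.5)
for nm,p,z in [("rotL",(83,285),18),("rotR",(484,285),18),("rotT",(285,90),18),("rotB",(285,490),18),("knobC",(293,271),82),("kn end",(318,300),82),("l1",(343,356),30),("l2",(403,440),20)]:
    print(nm,at_z(*Z2(*p),z,"top"))
Z3=lambda x,y:(235+(x+.5)/6-.5,130+(y+.5)/6-.5)
for nm,p,z in [("tip",(303,124),149),("sh",(306,200),105),("mark",(316,237),140),("L",(52,140),140),("R",(560,140),140)]:
    print(nm,at_z(*Z3(*p),z,"side"))
im=cv2.imread("pics/a_side.png")
a=cv2.resize(im[230:295,240:320],None,fx=8,fy=8,interpolation=cv2.INTER_CUBIC);cv2.imwrite("pics/z4.png",a)
E
```

```text
rimL [565.8 258.  140. ]
rimR [559.8  10.4 140. ]
rimT [689.6 131.  140. ]
rimB [437.  130.6 140. ]
mark [557.8  19.  140. ]
shctr [564.7 135.6 105. ]
shmark [576.5 137.9 105. ]
tipmark [565.6 135.2 149. ]
rotL [ 518.9 -175.8   18. ]
rotR [ 515.4 -324.7   18. ]
rotT [ 590.4 -253.2   18. ]
rotB [ 441.1 -248.3   18. ]
knobC [ 515.2 -249.1   82. ]
kn end [ 504.7 -257.6   82. ]
l1 [ 489.1 -270.4   30. ]
l2 [ 458.4 -292.3   20. ]
tip [567.4 129.8 149. ]
sh [569.6 134.3 105. ]
mark [564.1  22.1 140. ]
L [442.2 140.2 140. ]
R [696.1 120.6 140. ]
```

View pics/z4.png

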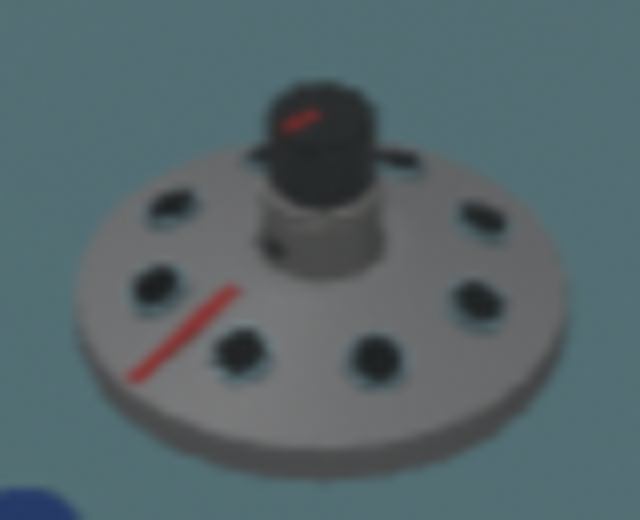

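```bash
cat >> h.py <<'E'
from scipy.spatial.transform import Rotation as Ro
def rel(targets):
    s=robot.read_state(); R=Ro.from_euler('xyz',s["eef_rot"]); p=np.array(s["eef_pos"])
    np.set_printoptions(precision=3,suppress=True)
    print("now",s["time"],p,s["eef_rot"],"gap",s["finger_gap"],"F",s["contact_force"],"q",s["joint_pos"])
    for x,y,z,w in targets:
        Rt=Ro.from_euler('xyz',[np.pi,0,w])
        print("->",(x,y,z,w),R.inv().apply(np.array([x,y,z])-p)/10,(R.inv()*Rt).as_rotvec())
E
python3 -c "
from h import *
rel([(330,330,300,2.3),(420,180,300,1.8)])"
```

```text
now 0.85 [273.184 589.814 231.307] [ 3.142 -0.     2.708] gap 85.61163158593689 F [-0.274  0.144 -0.37 ] q [-1.235  0.383  0.044  1.598 -0.018  1.161 -0.05 ]
-> (330, 330, 300, 2.3) [-16.075 -21.187  -6.87 ] [ 0.    -0.     0.408]
-> (420, 180, 300, 1.8) [-30.545 -31.016  -6.87 ] [ 0.    -0.     0.908]
```

apply_moves(series=[[-16, -21.2, -6.9, 0, 0, 0.41, -1], [-16, -21.2, -6.9, 0, 0, 0.41, -1], [-16, -21.2, -6.9, 0, 0, 0.41, -1], [-16, -21.2, -6.9, 0, 0, 0.41, -1], [-16, -21.2, -6.9, 0, 0, 0.41, -1]])

```text
time: 1.35
eef_pos: [324.6, 351.3, 294.7]
eef_rot: [3.141, -0.0, 2.298]
contact_force: [0.4, -0.2, 0.7]
finger_gap: 85.2
```

```bash
python3 -c "
from h import *
rel([(420,150,300,1.8),(565,150,260,1.77)])"
```

```text
now 1.35 [324.594 351.347 294.747] [ 3.141 -0.     2.298] gap 85.24905901510238 F [ 0.394 -0.219  0.664] q [-1.107 -0.008  0.196  1.928  0.001  1.221 -0.185]
-> (420, 150, 300, 1.8) [-21.385  -6.254  -0.533] [ 0.    -0.     0.498]
-> (565, 150, 260, 1.77) [-31.023   4.578   3.471] [ 0.    -0.     0.528]
```

apply_moves(series=[[-21.4, -6.3, -0.5, 0, 0, 0.5, -1], [-21.4, -6.3, -0.5, 0, 0, 0.5, -1], [-21.4, -6.3, -0.5, 0, 0, 0.5, -1], [-21.4, -6.3, -0.5, 0, 0, 0.5, -1], [-21.4, -6.3, -0.5, 0, 0, 0.5, -1]])

```text
time: 1.85
eef_pos: [421.3, 146.2, 299.8]
eef_rot: [3.14, 0.0, 1.789]
contact_force: [0.5, 0.1, -0.5]
finger_gap: 85.3
```

```bash
python3 -c "
from h import *
rel([(565,133,260,1.77)])"
```

```text
now 1.85 [421.342 146.223 299.805] [3.14  0.    1.789] gap 85.29527285627034 F [ 0.529  0.135 -0.482] q [-0.88  -0.101  0.429  1.995  0.045  1.237 -0.249]
-> (565, 133, 260, 1.77) [-4.406 13.731  4.002] [0.002 0.    0.019]
```

apply_moves(series=[[-4.4, 13.7, 4, 0, 0, 0.02, -1], [-4.4, 13.7, 4, 0, 0, 0.02, -1], [-4.4, 13.7, 4, 0, 0, 0.02, -1], [-4.4, 13.7, 4, 0, 0, 0.02, -1], [-4.4, 13.7, 4, 0, 0, 0.02, -1]])

```text
time: 2.35
eef_pos: [562.8, 138.9, 257.4]
eef_rot: [-3.138, 0.002, 1.777]
contact_force: [-0.3, 1.2, -0.1]
finger_gap: 85.7
```

Run:
```python
from h import *
rel([(565,133,260,1.77)])
c=get_calibration("wrist"); im=snapshot("wrist"); cv2.imwrite("pics/b_w.png",im[:,:,::-1])
np.save("cb.npy",c,allow_pickle=True)
for p in [(564.5,133,149),(564.5,133,105),(564.5,133,140)]: print(p,proj(p,"wrist",c))
rel([(565,133,260,1.77)])
```

```text
now 2.35 [562.755 138.908 257.382] [-3.138  0.002  1.777] gap 85.65716041828438 F [-0.288  1.153 -0.072] q [-0.774  0.249  0.54   1.762 -0.136  1.172  0.011]
-> (565, 133, 260, 1.77) [-0.625  0.098 -0.261] [-0.004  0.002  0.007]
(564.5, 133, 149) [281.38  213.241]
(564.5, 133, 105) [281.457 196.601]
(564.5, 133, 140) [281.397 209.425]
now 2.4 [562.321 139.465 258.731] [-3.14   0.     1.778] gap 85.56058704933146 F [-0.061  0.614  1.246] q [-0.775  0.246  0.539  1.762 -0.136  1.172  0.011]
-> (565, 133, 260, 1.77) [-0.688  0.129 -0.127] [-0.002  0.     0.008]
```

View pics/b_w.png

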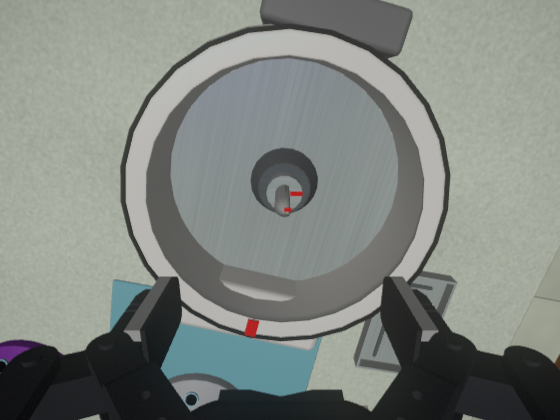

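Run:
```python
import cv2
im=cv2.imread("pics/b_w.png")
cv2.imwrite("pics/b_z.png",cv2.resize(im[140:230,235:335],None,fx=6,fy=6,interpolation=cv2.INTER_CUBIC))
from h import *
c=np.load("cb.npy",allow_pickle=True).item()
hsv=cv2.cvtColor(im,cv2.COLOR_BGR2HSV)
m=((hsv[...,0]<10)|(hsv[...,0]>170))&(hsv[...,1]>150)&(hsv[...,2]>80)
n,l,s,ce=cv2.connectedComponentsWithStats(m.astype(np.uint8))
for i in range(1,n):
    if s[i,4]>4: print(s[i],ce[i],at_z(*ce[i],140,"wrist",c),at_z(*ce[i],149,"wrist",c),at_z(*ce[i],105,"wrist",c))
# rim outer fit by projecting circle of r=131 at z=140 
for p in [(121,185),(449,185),(285,342.5),(285,25.5)]: print(p,at_z(*p,140,"wrist",c))
```

```text
[290 192  13   4  48] [296.         193.45833333] [572.84424204 148.0076519  140.        ] [571.94329249 150.47624289 149.        ] [576.34793472 138.4075758  105.        ]
[284 207   7   5  24] [287.45833333 209.20833333] [569.09883316 134.14671104 140.        ] [568.32783291 137.09621602 149.        ] [572.09716747 122.67641392 105.        ]
[244 320  15  17 172] [251.3372093  327.94186047] [561.14105805  19.44184542 140.        ] [560.64615776  26.37110718 149.        ] [563.06567027  -7.50528364 105.        ]
(121, 185) [440.37429512 127.13543083 140.        ]
(449, 185) [685.52769733 178.46112768 140.        ]
(285, 342.5) [593.44361193  10.36705848 140.        ]
(285, 25.5) [540.44490391 259.72131329 140.        ]
```

View pics/b_z.png

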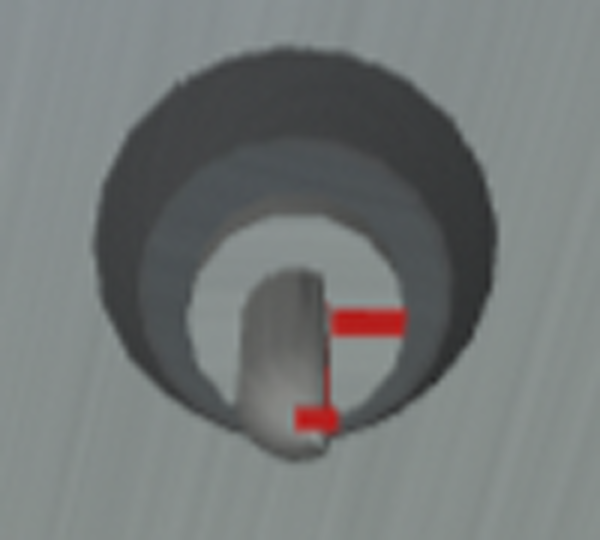

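Run:
```python
from h import *
np.set_printoptions(precision=2,suppress=True)
c=np.load("cb.npy",allow_pickle=True).item()
Z=lambda x,y:(235+(x+.5)/6-.5,140+(y+.5)/6-.5)
a=at_z(*Z(330,322),105,"wrist",c);b=at_z(*Z(406,322),105,"wrist",c);o=at_z(*Z(297,318),105,"wrist",c)
print("sh ctr",o,"dir",np.arctan2(*(b-a)[[1,0]]),np.linalg.norm(b-o))
a=at_z(*Z(296,418),149,"wrist",c);b=at_z(*Z(338,419),149,"wrist",c);print("tip mark",a,b)
# trace rim outer edge (dark line) by search radially
im=cv2.imread("pics/b_w.png");g=cv2.cvtColor(im,cv2.COLOR_BGR2GRAY).astype(float)
best=None
from scipy.optimize import minimize
# contour of bright rim: maximize gradient along projected circles, radius 106 inner (rim->bowl) and 131 outer
def score(p):
    t=np.linspace(0,2*np.pi,240); s=0
    for r0 in (131,):
        for dr in (-2,2):
            P=np.c_[p[0]+(r0+dr)*np.cos(t),p[1]+(r0+dr)*np.sin(t),np.full_like(t,140)]
            uv=np.array([proj(q,"wrist",c) for q in P]).astype(np.float32)
            ok=(uv[:,1]<270)
            v=cv2.remap(g.astype(np.float32),uv[:,:1].copy(),uv[:,1:].copy(),cv2.INTER_LINEAR)[:,0]
            s+=np.where(ok,v*(1 if dr<0 else -1),0).sum()
    return -s
bst=min(((score((x,y)),x,y) for x in np.arange(558,572,1.) for y in np.arange(126,142,1.)))
print(bst)
_,x,y=bst
m=np.array([561.14,19.44]);print("front",np.arctan2(m[1]-y,m[0]-x),np.hypot(m[1]-y,m[0]-x))
```

```text
sh ctr [566.   137.05 105.  ] dir 0.2064704044762391 15.877428368892021
tip mark [565.72 136.52 149.  ] [570.92 137.47 149.  ]
(np.float32(-6673.4316), np.float64(558.0), np.float64(132.0))
front -1.5429073265791153 112.60378856859124
```

```bash
python3 -c "
from h import *
rel([(563.9,135.6,180,1.777),(563.9,135.6,112,1.777)])"
```

```text
now 2.4 [562.321 139.465 258.731] [-3.14   0.     1.778] gap 85.56058704933146 F [-0.061  0.614  1.246] q [-0.775  0.246  0.539  1.762 -0.136  1.172  0.011]
-> (563.9, 135.6, 180, 1.777) [-0.408  0.088  7.873] [-0.002  0.     0.001]
-> (563.9, 135.6, 112, 1.777) [-0.406  0.099 14.673] [-0.002  0.     0.001]
```

apply_moves(series=[[-0.4, 0.1, 4, 0, 0, 0, -1], [-0.4, 0.1, 7.9, 0, 0, 0, -1], [-0.4, 0.1, 7.9, 0, 0, 0, -1], [-0.4, 0.1, 7.9, 0, 0, 0, -1]])

```text
time: 2.8
eef_pos: [563.8, 136.5, 181.6]
eef_rot: [3.141, -0.002, 1.779]
contact_force: [0.2, 0.8, -0.4]
finger_gap: 85.2
```

Run:
```python
from h import *
c=get_calibration("wrist"); im=snapshot("wrist"); cv2.imwrite("pics/c_w.png",im[:,:,::-1])
np.save("cc.npy",c,allow_pickle=True)
rel([(563.9,135.6,112,1.777)])
```

```text
now 2.85 [565.299 136.692 182.926] [ 3.138 -0.002  1.779] gap 85.08192641610408 F [0.325 0.132 0.602] q [-0.745  0.328  0.523  1.836 -0.192  1.023  0.062]
-> (563.9, 135.6, 112, 1.777) [-0.091 -0.186  7.092] [ 0.004 -0.002  0.002]
```

View pics/c_w.png

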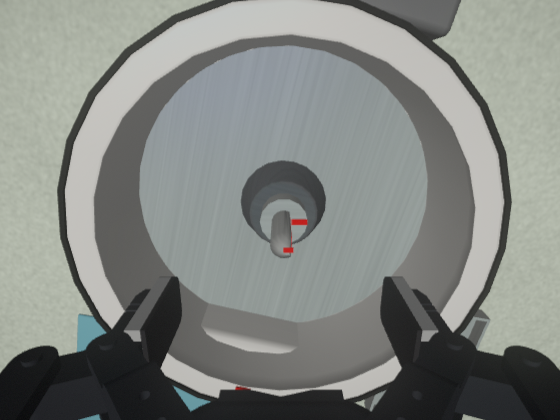

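Run:
```python
import cv2
from h import *
im=cv2.imread("pics/c_w.png")
cv2.imwrite("pics/c_z.png",cv2.resize(im[175:265,235:335],None,fx=6,fy=6,interpolation=cv2.INTER_CUBIC))
c=np.load("cc.npy",allow_pickle=True).item()
for p in [(566,136,105),(566,136,149),(565.3,136.7,149),(565.3,136.7,105)]: u=proj(p,"wrist",c); print(p,u,(u-[235,175])*6)
```

```text
(566, 136, 105) [283.12030951 222.10928078] [288.72185709 282.65568468]
(566, 136, 149) [283.72510815 250.36138507] [292.35064893 452.16831044]
(565.3, 136.7, 149) [282.74124955 248.98026105] [286.44749728 443.88156627]
(565.3, 136.7, 105) [282.3117017  220.94337974] [283.87021022 275.66027843]
```

View pics/c_z.png

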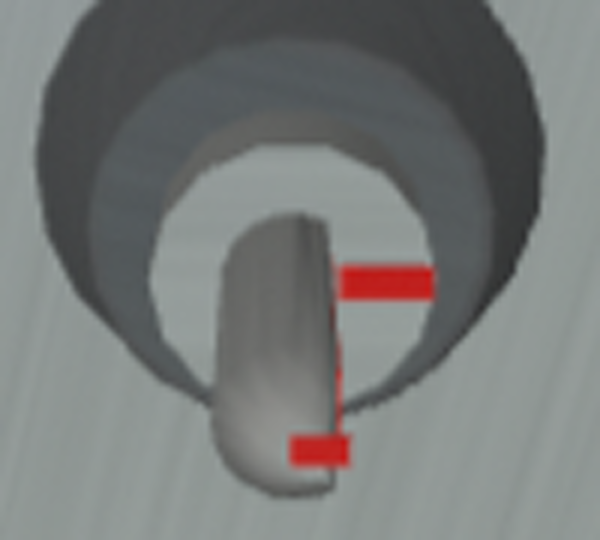

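apply_moves(series=[[-0.1, -0.15, 3.5, 0, 0, 0, -1], [-0.1, -0.15, 7.1, 0, 0, 0, -1], [-0.1, -0.15, 7.1, 0, 0, 0, -1], [-0.1, -0.15, 7.1, 0, 0, 0, -1]])

```text
time: 3.25
eef_pos: [564.6, 135.1, 111.4]
eef_rot: [3.139, -0.001, 1.778]
contact_force: [0.4, -0.1, -0.6]
finger_gap: 85.6
```

Run:
```python
from h import *
rel([(564.2,135.6,112,1.777)])
```

```text
now 3.25 [564.595 135.11  111.382] [ 3.139 -0.001  1.778] gap 85.64278926561947 F [ 0.398 -0.13  -0.571] q [-0.713  0.422  0.493  1.888 -0.253  0.89   0.111]
-> (564.2, 135.6, 112, 1.777) [ 0.056 -0.028 -0.062] [ 0.003 -0.001  0.001]
```

apply_moves(series=[[0, 0, 0, 0, 0, 0, 1], [0, 0, 0, 0, 0, 0, 1], [0, 0, 0, 0, 0, 0, 1], [0, 0, 0, 0, 0, 0, 1], [0, 0, 0, 0, 0, 0, 1]])

```text
time: 3.75
eef_pos: [563.6, 134.6, 109.5]
eef_rot: [3.141, -0.0, 1.778]
contact_force: [-1.6, 0.8, 3.6]
finger_gap: 12.6
```

apply_moves(series=[[0, 0, 0, 0, 0, 0, 1], [0, 0, 0, 0, 0, 0, 1], [0, 0, 0, 0, 0, 0, 1]])

```text
time: 4.05
eef_pos: [564.1, 134.7, 109.6]
eef_rot: [3.14, -0.0, 1.778]
contact_force: [1.3, 0.0, 2.5]
finger_gap: 10.8
```

apply_moves(series=[[0.025, 0.002, 0, 0, 0, 0.12, 1], [0.05, 0.006, 0, 0, 0, 0.24, 1], [0.074, 0.013, 0, 0, 0, 0.36, 1], [0.097, 0.024, 0, 0, 0, 0.48, 1], [0.119, 0.037, 0, 0, 0, 0.6, 1]])

```text
time: 4.55
eef_pos: [563.4, 136.0, 109.6]
eef_rot: [-3.141, -0.0, 1.173]
contact_force: [-0.9, 0.7, 3.9]
finger_gap: 10.5
```

apply_moves(series=[[0.025, 0.002, 0, 0, 0, 0.12, 1], [0.05, 0.006, 0, 0, 0, 0.24, 1], [0.074, 0.013, 0, 0, 0, 0.36, 1], [0.097, 0.024, 0, 0, 0, 0.48, 1], [0.119, 0.037, 0, 0, 0, 0.6, 1]])

```text
time: 5.05
eef_pos: [563.5, 137.4, 109.7]
eef_rot: [-3.139, 0.001, 0.573]
contact_force: [-4.2, 0.3, 6.2]
finger_gap: 10.4
```

apply_moves(series=[[0.025, 0.002, 0, 0, 0, 0.12, 1], [0.05, 0.006, 0, 0, 0, 0.24, 1], [0.074, 0.013, 0, 0, 0, 0.36, 1], [0.097, 0.024, 0, 0, 0, 0.48, 1], [0.123, 0.039, 0, 0, 0, 0.62, 1]])

```text
time: 5.55
eef_pos: [564.4, 138.5, 109.6]
eef_rot: [-3.139, 0.003, -0.047]
contact_force: [-3.4, 1.8, 7.4]
finger_gap: 10.8
```

apply_moves(series=[[0, 0, 0, 0, 0, 0, 1], [0, 0, 0, 0, 0, 0, 1], [0, 0, 0, 0, 0, 0, 1]])

```text
time: 5.85
eef_pos: [564.5, 138.5, 109.6]
eef_rot: [-3.139, 0.003, -0.041]
contact_force: [-3.8, 1.5, 7.2]
finger_gap: 11.0
```

Run:
```python
from h import *
rel([])
for n in ["wrist","top","side"]:
    im=snapshot(n); cv2.imwrite(f"pics/d_{n}.png",im[:,:,::-1])
a=cv2.imread("pics/d_wrist.png"); t=cv2.imread("pics/d_top.png"); 
cv2.imwrite("pics/d_z.png",np.hstack([cv2.resize(a[150:350,180:380],(500,500)),cv2.resize(t[180:210,165:195],(300,500))]))
rel([])
```

```text
now 5.85 [564.457 138.545 109.638] [-3.139  0.003 -0.041] gap 10.9573051310492 F [-3.776  1.455  7.154] q [-1.019  0.551  0.899  1.896 -0.53   0.955 -1.484]
now 6.0 [564.475 138.533 109.663] [-3.139  0.003 -0.041] gap 10.68776602791449 F [-3.356  1.934  7.424] q [-1.019  0.55   0.899  1.896 -0.53   0.955 -1.484]
```

View pics/d_wrist.png

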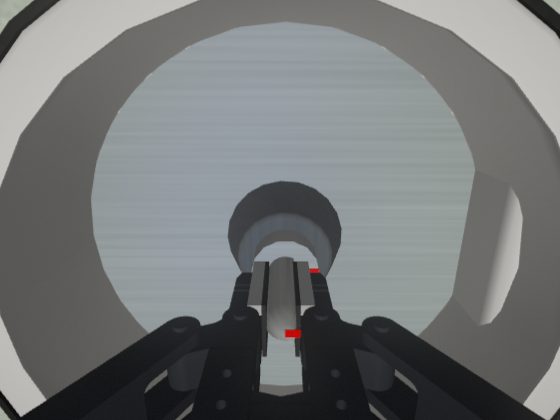

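View pics/d_z.png

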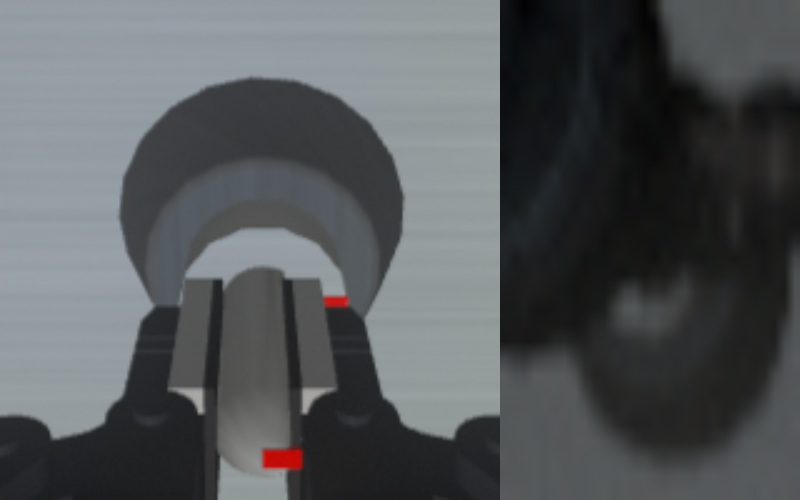

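apply_moves(series=[[0, 0, 0, 0, 0, 0, -1], [0, 0, 0, 0, 0, 0, -1], [0, 0, 0, 0, 0, 0, -1], [0, 0, 0, 0, 0, 0, -1]])

```text
time: 6.4
eef_pos: [565.3, 136.7, 108.8]
eef_rot: [3.141, 0.001, -0.042]
contact_force: [-0.1, -0.1, 0.2]
finger_gap: 68.3
```

apply_moves(series=[[0, 0, -4, 0, 0, 0, -1], [0, 0, -9, 0, 0, 0, -1], [0, 0, -14, 0, 0, 0, -1], [0, 0, -14, 0, 0, 0, -1]])

```text
time: 6.8
eef_pos: [570.9, 136.7, 256.6]
eef_rot: [-3.136, -0.013, -0.043]
contact_force: [0.2, 0.2, 0.5]
finger_gap: 85.4
```

Run:
```python
from h import *
c=get_calibration("wrist"); im=snapshot("wrist"); cv2.imwrite("pics/e_w.png",im[:,:,::-1])
np.save("ce.npy",c,allow_pickle=True)
print(proj((566,136.4,105),"wrist",c),proj((566,136.4,149),"wrist",c),proj((566+9,136.4-200,105),"wrist",c))
rel([(516,-250,240,0.0)])
```

```text
[282.0911345  198.61842026] [281.95363151 214.82073219] [514.85192151 179.17178744]
now 6.85 [568.55  136.938 253.207] [-3.138 -0.008 -0.043] gap 85.15711839434782 F [-0.209 -0.031 -0.714] q [-1.151  0.376  1.051  1.778 -0.353  1.185 -1.61 ]
-> (516, -250, 240, 0.0) [-3.609 38.887  1.156] [-0.003 -0.008 -0.043]
```

View pics/e_w.png

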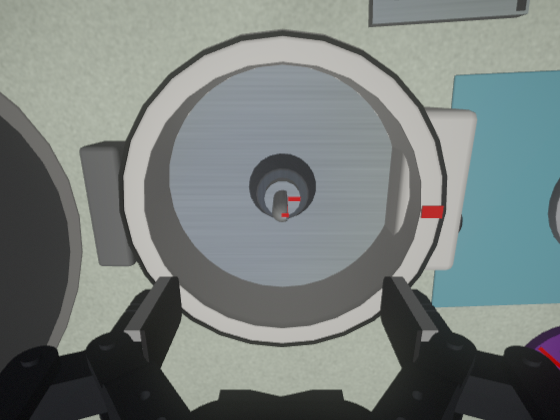

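Run:
```python
import cv2
from h import *
np.set_printoptions(precision=2,suppress=True)
im=cv2.imread("pics/e_w.png")
c=np.load("ce.npy",allow_pickle=True).item()
hsv=cv2.cvtColor(im,cv2.COLOR_BGR2HSV)
m=((hsv[...,0]<10)|(hsv[...,0]>170))&(hsv[...,1]>150)&(hsv[...,2]>80)
n,l,s,ce=cv2.connectedComponentsWithStats(m.astype(np.uint8))
for i in range(1,n):
    if s[i,4]>4: print(s[i],ce[i],at_z(*ce[i],140,"wrist",c),at_z(*ce[i],149,"wrist",c),at_z(*ce[i],105,"wrist",c))
cv2.imwrite("pics/e_z.png",cv2.resize(im[150:230,235:335],None,fx=6,fy=6,interpolation=cv2.INTER_CUBIC))
```

```text
[288 197  12   4  46] [293.74 198.5 ] [575.85 126.91 140.  ] [578.47 127.08 149.  ] [565.68 126.21 105.  ]
[422 206  22  13 248] [432.08 211.48] [560.84  19.63 140.  ] [563.98  23.53 149.  ] [548.66   4.49 105.  ]
[282 213   7   4  26] [285.   214.62] [563.01 134.16 140.  ] [566.07 134.09 149.  ] [551.11 134.44 105.  ]
[539 347  21  21 101] [549.34 356.7 ] [418.83 -97.15 140.  ] [426.88 -89.22 149.  ] [ 387.52 -128.03  105.  ]
```

View pics/e_z.png

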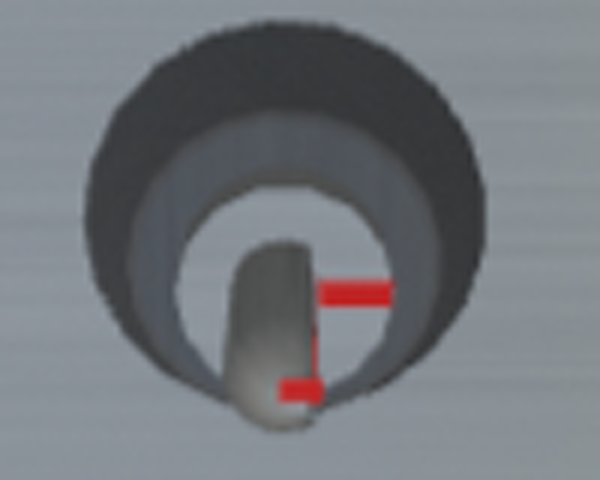

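apply_moves(series=[[-3.6, 30, 1.2, 0, 0, 0, -1], [-3.6, 30, 1.2, 0, 0, 0, -1], [-3.6, 30, 1.2, 0, 0, 0, -1], [-3.6, 30, 1.2, 0, 0, 0, -1], [-3.6, 30, 1.2, 0, 0, 0, -1]])

```text
time: 7.35
eef_pos: [523.6, -110.9, 237.7]
eef_rot: [-3.141, 0.002, -0.042]
contact_force: [0.7, -0.1, 0.1]
finger_gap: 85.4
```

```bash
python3 -c "
from h import *
rel([(516,-250,220,0.0)])"
```

```text
now 7.35 [ 523.644 -110.853  237.728] [-3.141  0.002 -0.042] gap 85.43173615423271 F [ 0.677 -0.131  0.056] q [-0.837  0.286  1.135  1.903 -0.287  1.133 -1.206]
-> (516, -250, 220, 0.0) [-0.18  13.935  1.766] [-0.001  0.002 -0.042]
```

apply_moves(series=[[-0.2, 13.9, 1.8, 0, 0, -0.04, -1], [-0.2, 13.9, 1.8, 0, 0, -0.04, -1], [-0.2, 13.9, 1.8, 0, 0, -0.04, -1], [-0.2, 13.9, 1.8, 0, 0, -0.04, -1], [-0.2, 13.9, 1.8, 0, 0, -0.04, -1]])

```text
time: 7.85
eef_pos: [515.6, -249.6, 219.7]
eef_rot: [-3.141, 0.003, -0.007]
contact_force: [-0.3, 1.1, 0.0]
finger_gap: 85.8
```

Run:
```python
from h import *
c=get_calibration("wrist"); im=snapshot("wrist"); cv2.imwrite("pics/f_w.png",im[:,:,::-1])
np.save("cf.npy",c,allow_pickle=True)
for p in [(516,-250,82),(516,-250,18)]: print(proj(p,"wrist",c))
rel([(516,-250,220,0.0)])
```

```text
[281.16292509 194.60828525]
[281.18457585 176.57384443]
now 7.9 [ 516.757 -247.607  219.837] [-3.14   0.002 -0.003] gap 85.55900701581436 F [0.458 0.634 0.041] q [-0.478  0.408  1.063  1.833 -0.393  1.135 -0.852]
-> (516, -250, 220, 0.0) [-0.075  0.239 -0.016] [-0.001  0.002 -0.003]
```

View pics/f_w.png

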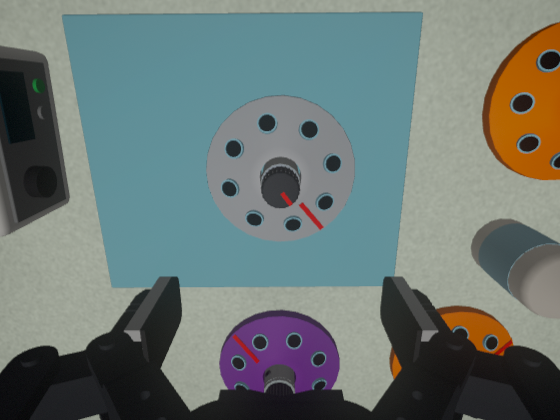

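Run:
```python
import cv2
from h import *
np.set_printoptions(precision=2,suppress=True)
im=cv2.imread("pics/f_w.png")
c=np.load("cf.npy",allow_pickle=True).item()
hsv=cv2.cvtColor(im,cv2.COLOR_BGR2HSV)
m=((hsv[...,0]<10)|(hsv[...,0]>172))&(hsv[...,1]>130)&(hsv[...,2]>70)
n,l,s,ce=cv2.connectedComponentsWithStats(m.astype(np.uint8))
for i in range(1,n):
    if s[i,4]>15:
        ys,xs=np.where(l==i)
        print(s[i],ce[i],at_z(*ce[i],82,"wrist",c),at_z(*ce[i],27,"wrist",c))
        if 280<ce[i][0]<330 and ce[i][1]<240:
            vx,vy,_,_=cv2.fitLine(np.c_[xs,ys].astype(np.float32),2,0,.01,.01).ravel()
            sg=1 if vy>0 else -1
            for z0,z1 in [(82,82),(29.5,26)]:
                a=at_z(ce[i][0]-6*sg*vx,ce[i][1]-6*sg*vy,z0,"wrist",c);b=at_z(ce[i][0]+6*sg*vx,ce[i][1]+6*sg*vy,z1,"wrist",c);print("dir",np.arctan2(*(b-a)[[1,0]]))
for p,z in [((206.5,168),18),((354.5,168),18),((280,95.5),18),((280,241.5),18)]: print(at_z(*p,z,"wrist",c))
cv2.imwrite("pics/f_z.png",cv2.resize(im[130:240,210:340],None,fx=5,fy=5,interpolation=cv2.INTER_CUBIC))
```

```text
[280 192  13  14  72] [286.11 198.5 ] [ 512.59 -254.11   82.  ] [ 495.71 -254.79   27.  ]
dir -2.494386532428157
dir -2.5408023148646266
[299 203  24  26 143] [310.72 215.48] [ 497.4  -274.94   82.  ] [ 477.52 -279.72   27.  ]
dir -2.4516983708769153
dir -2.492602082711831
[233 335  26  28 127] [245.61 348.48] [ 359.99 -214.32   82.  ] [ 313.09 -207.17   27.  ]
[495 340  18  16  85] [503.71 347.51] [ 359.75 -465.32   82.  ] [ 312.8  -507.54   27.  ]
[ 525.25 -175.63   18.  ]
[ 524.26 -323.06   18.  ]
[ 593.48 -249.41   18.  ]
[ 444.91 -248.26   18.  ]
```

View pics/f_z.png

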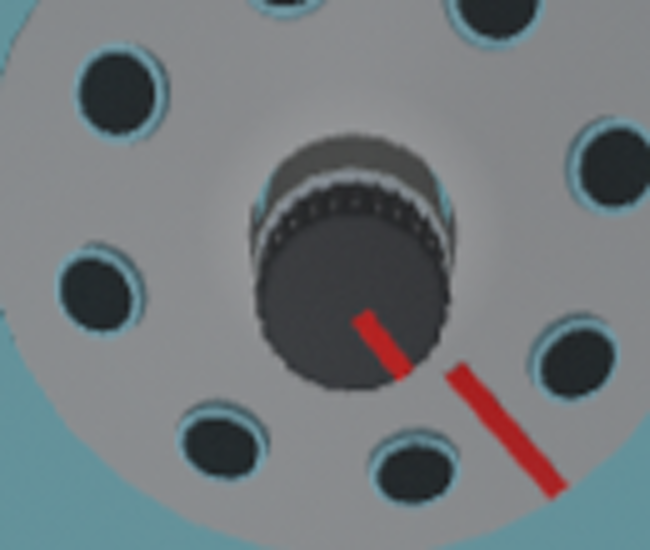

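```bash
python3 -c "
from h import *
rel([(519,-249.3,130,1.57)])"
```

```text
now 7.9 [ 516.757 -247.607  219.837] [-3.14   0.002 -0.003] gap 85.55900701581436 F [0.458 0.634 0.041] q [-0.478  0.408  1.063  1.833 -0.393  1.135 -0.852]
-> (519, -249.3, 130, 1.57) [0.245 0.181 8.983] [-0.003  0.001 -1.573]
```

apply_moves(series=[[0.2, 0.2, 2, 0, 0, -0.15, -1], [0.2, 0.2, 4, 0, 0, -0.3, -1], [0.2, 0.2, 6, 0, 0, -0.45, -1], [0.2, 0.2, 8, 0, 0, -0.6, -1], [0.2, 0.2, 9, 0, 0, -0.74, -1]])

```text
time: 8.4
eef_pos: [519.3, -246.0, 128.7]
eef_rot: [-3.137, 0.001, 0.749]
contact_force: [-0.2, 0.9, 0.1]
finger_gap: 85.4
```

apply_moves(series=[[0, 0, 0, 0, 0, -0.15, -1], [0, 0, 0, 0, 0, -0.3, -1], [0, 0, 0, 0, 0, -0.45, -1], [0, 0, 0, 0, 0, -0.6, -1], [0, 0, 0, 0, 0, -0.74, -1]])

```text
time: 8.9
eef_pos: [520.5, -246.8, 130.7]
eef_rot: [-3.141, -0.001, 1.489]
contact_force: [-0.3, 0.3, 0.5]
finger_gap: 85.2
```

```bash
python3 -c "
from h import *
rel([(519,-249.3,55.5,1.57)])"
```

```text
now 8.9 [ 520.467 -246.804  130.715] [-3.141 -0.001  1.489] gap 85.20939671449324 F [-0.28   0.315  0.452] q [-0.146  0.412  0.629  1.889 -0.299  0.936  0.541]
-> (519, -249.3, 55.5, 1.57) [-0.272 -0.121  7.521] [-0.001 -0.001 -0.081]
```

apply_moves(series=[[-0.25, -0.1, 3, 0, 0, -0.08, -1], [-0.25, -0.1, 6, 0, 0, -0.08, -1], [-0.25, -0.1, 7.5, 0, 0, -0.08, -1], [-0.25, -0.1, 7.5, 0, 0, -0.08, -1]])

```text
time: 9.3
eef_pos: [516.7, -249.3, 53.5]
eef_rot: [-3.136, -0.003, 1.561]
contact_force: [-0.8, 0.2, -0.5]
finger_gap: 85.6
```

apply_moves(series=[[0, 0, 0, 0, 0, 0, 1], [0, 0, 0, 0, 0, 0, 1], [0, 0, 0, 0, 0, 0, 1], [0, 0, 0, 0, 0, 0, 1], [0, 0, 0, 0, 0, 0, 1]])

```text
time: 9.8
eef_pos: [519.2, -253.2, 57.7]
eef_rot: [3.139, 0.0, 1.558]
contact_force: [-2.1, -0.3, 6.3]
finger_gap: 30.3
```

apply_moves(series=[[0, 0, 0, 0, 0, 0, 1], [0, 0, 0, 0, 0, 0, 1], [0, 0, 0, 0, 0, 0, 1]])

```text
time: 10.1
eef_pos: [519.2, -253.2, 57.7]
eef_rot: [3.14, 0.0, 1.558]
contact_force: [-0.9, 0.9, 6.5]
finger_gap: 30.7
```

Run:
```python
from h import *
rel([])
im=snapshot("wrist"); cv2.imwrite("pics/g_w.png",im[:,:,::-1])
for i in range(3):
    snapshot("side"); rel([])
```

```text
now 10.1 [ 519.183 -253.227   57.694] [3.14  0.    1.558] gap 30.723418433886 F [-0.887  0.898  6.5  ] q [-0.073  0.519  0.558  1.921 -0.375  0.803  0.677]
now 10.2 [ 519.148 -253.226   57.664] [3.14  0.    1.558] gap 30.38688909927611 F [-0.756  0.92   6.461] q [-0.073  0.519  0.558  1.921 -0.375  0.803  0.677]
now 10.25 [ 519.174 -253.222   57.682] [3.14  0.    1.558] gap 30.095101633953103 F [-1.66   0.837  6.364] q [-0.073  0.519  0.558  1.921 -0.375  0.803  0.677]
now 10.3 [ 519.2   -253.266   57.691] [3.139 0.    1.558] gap 29.845910149565523 F [-0.678  1.219  6.965] q [-0.073  0.519  0.558  1.921 -0.375  0.803  0.677]
```

View pics/g_w.png

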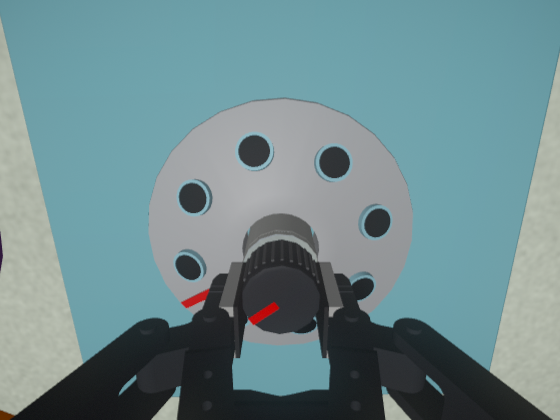

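apply_moves(series=[[0, 0, 0, 0, 0, 0, -1], [0, 0, 0, 0, 0, 0, -1], [0, 0, 0, 0, 0, 0, -1], [0, 0, 0, 0, 0, 0, -1]])

```text
time: 10.7
eef_pos: [518.0, -252.6, 55.9]
eef_rot: [-3.141, -0.0, 1.558]
contact_force: [-0.4, -0.6, 0.5]
finger_gap: 84.8
```

Run:
```python
from h import *
rel([(519.2,-249.3,57,0)])
snapshot("side"); rel([(519.2,-249.3,57,0)])
```

```text
now 10.7 [ 518.03  -252.602   55.941] [-3.141 -0.     1.558] gap 84.82155382485075 F [-0.402 -0.596  0.503] q [-0.073  0.521  0.557  1.923 -0.375  0.802  0.677]
-> (519.2, -249.3, 57, 0) [ 0.332  0.113 -0.106] [-0.     0.     1.558]
now 10.75 [ 518.088 -252.624   55.991] [-3.141 -0.     1.558] gap 85.44218513285945 F [0.318 1.096 0.592] q [-0.073  0.521  0.557  1.923 -0.375  0.802  0.677]
-> (519.2, -249.3, 57, 0) [ 0.334  0.107 -0.101] [-0.     0.     1.558]
```

apply_moves(series=[[0.33, 0.11, -0.25, 0, 0, 0.15, -1], [0.33, 0.11, -0.25, 0, 0, 0.3, -1], [0.33, 0.11, -0.25, 0, 0, 0.45, -1], [0.33, 0.11, -0.25, 0, 0, 0.6, -1], [0.33, 0.11, -0.25, 0, 0, 0.74, -1]])

```text
time: 11.25
eef_pos: [519.4, -249.3, 58.6]
eef_rot: [-3.141, 0.0, 0.812]
contact_force: [-0.4, 0.1, -0.9]
finger_gap: 85.8
```

apply_moves(series=[[0, 0, 0, 0, 0, 0.15, -1], [0, 0, 0, 0, 0, 0.3, -1], [0, 0, 0, 0, 0, 0.45, -1], [0, 0, 0, 0, 0, 0.6, -1], [0, 0, 0, 0, 0, 0.74, -1]])

```text
time: 11.75
eef_pos: [519.5, -249.2, 58.6]
eef_rot: [-3.142, 0.0, 0.072]
contact_force: [-0.3, 0.7, -0.9]
finger_gap: 85.2
```

apply_moves(series=[[0, 0, 0, 0, 0, 0.08, -1], [0, 0, 0, 0, 0, 0.08, -1], [0, 0, 0, 0, 0, 0.08, -1], [0, 0, 0, 0, 0, 0.08, -1]])

```text
time: 12.15
eef_pos: [519.4, -249.4, 58.7]
eef_rot: [-3.141, -0.0, -0.001]
contact_force: [-0.4, -1.4, -0.1]
finger_gap: 85.6
```

Run:
```python
from h import *
rel([(519.2,-249.3,58.5,0)])
```

```text
now 12.15 [ 519.439 -249.364   58.7  ] [-3.141 -0.    -0.001] gap 85.58079765202868 F [-0.392 -1.403 -0.148] q [-0.343  0.655  0.918  1.933 -0.67   0.893 -0.65 ]
-> (519.2, -249.3, 58.5, 0) [-0.024 -0.006  0.02 ] [-0.    -0.    -0.001]
```

apply_moves(series=[[0, 0, 0, 0, 0, 0, 1], [0, 0, 0, 0, 0, 0, 1], [0, 0, 0, 0, 0, 0, 1], [0, 0, 0, 0, 0, 0, 1], [0, 0, 0, 0, 0, 0, 1]])

```text
time: 12.65
eef_pos: [519.6, -249.5, 59.1]
eef_rot: [-3.141, -0.0, -0.002]
contact_force: [-0.5, 1.0, 2.2]
finger_gap: 29.8
```

apply_moves(series=[[0, 0, 0, 0, 0, 0, 1], [0, 0, 0, 0, 0, 0, 1], [0, 0, 0, 0, 0, 0, 1]])

```text
time: 12.95
eef_pos: [519.6, -249.5, 59.0]
eef_rot: [-3.141, -0.0, -0.002]
contact_force: [-1.0, 0.9, 4.7]
finger_gap: 30.1
```

Run:
```python
from h import *
rel([])
im=snapshot("wrist"); cv2.imwrite("pics/h_w.png",im[:,:,::-1]); np.save("ch.npy",get_calibration("wrist"),allow_pickle=True)
im=snapshot("side"); cv2.imwrite("pics/h_s.png",cv2.resize(im[200:310,220:340,::-1],None,fx=5,fy=5,interpolation=cv2.INTER_CUBIC))
rel([])
```

```text
now 12.95 [ 519.597 -249.462   59.044] [-3.141 -0.    -0.002] gap 30.14468549893912 F [-1.007  0.902  4.748] q [-0.344  0.655  0.919  1.933 -0.67   0.894 -0.651]
now 13.05 [ 519.604 -249.478   59.061] [-3.141 -0.    -0.002] gap 30.388535768679883 F [-0.837  1.283  5.538] q [-0.344  0.655  0.919  1.933 -0.67   0.894 -0.651]
```

View pics/h_s.png

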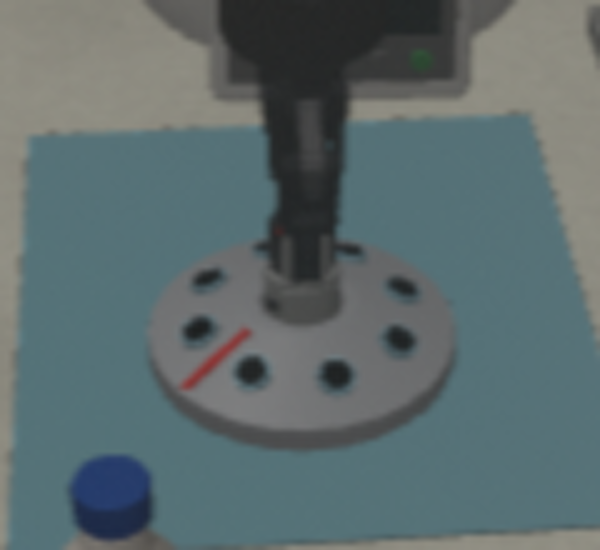

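View pics/h_w.png

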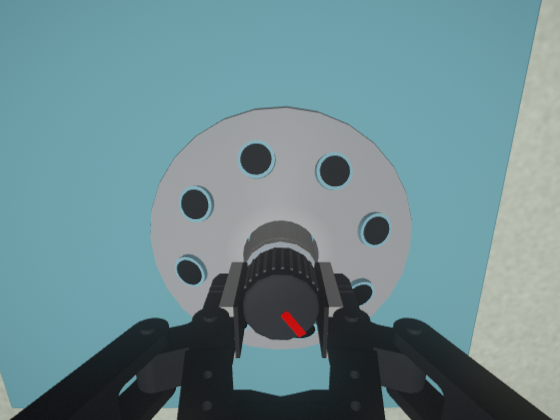

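```bash
cat >> h.py <<'E'
def knobmark(im,c,z,box):
    hsv=cv2.cvtColor(im,cv2.COLOR_BGR2HSV)
    m=((hsv[...,0]<10)|(hsv[...,0]>172))&(hsv[...,1]>130)&(hsv[...,2]>70)
    n,l,s,ce=cv2.connectedComponentsWithStats(m.astype(np.uint8))
    for i in range(1,n):
        if s[i,4]>30 and box[0]<ce[i][0]<box[1] and box[2]<ce[i][1]<box[3]:
            ys,xs=np.where(l==i)
            P=np.array([at_z(x,y,z,"wrist",c)[:2] for x,y in zip(xs,ys)],np.float32)
            vx,vy,x0,y0=cv2.fitLine(P,2,0,.01,.01).ravel()
            print("mark px",ce[i],"world",P.mean(0),"dir(mod pi)",np.arctan2(vy,vx),"len",np.ptp(P@[vx,vy]))
E
python3 - <<'E'
from h import *
c=np.load("ch.npy",allow_pickle=True).item()
knobmark(cv2.imread("pics/h_w.png"),c,82,(250,320,290,350))
E
```

```text
mark px [292.89530686 323.94584838] world [ 512.85925 -254.63608] dir(mod pi) 0.62670887 len 13.553253
```

apply_moves(series=[[0, 0, -1, 0, 0, 0, 1], [0, 0, -3, 0, 0, 0, 1], [0, 0, -6, 0, 0, 0, 1], [0, 0, -9, 0, 0, 0, 1], [0, 0, -12, 0, 0, 0, 1]])

```text
time: 13.55
eef_pos: [517.9, -248.7, 178.3]
eef_rot: [-3.141, 0.003, -0.002]
contact_force: [0.7, 0.3, -4.7]
finger_gap: 30.0
```

Run:
```python
from h import *
rel([])
im=snapshot("side"); cv2.imwrite("pics/i_s.png",im[:,:,::-1])
```

```text
now 13.55 [ 517.856 -248.689  178.334] [-3.141  0.003 -0.002] gap 30.046804373119535 F [ 0.691  0.254 -4.68 ] q [-0.478  0.501  1.088  1.868 -0.501  1.085 -0.767]
```

View pics/i_s.png

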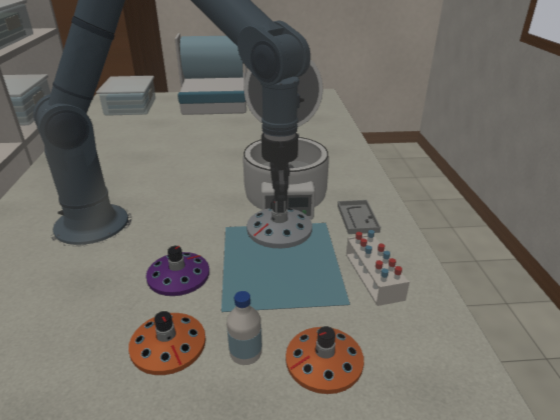

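```bash
python3 -c "
from h import *
rel([(566,136.4,235,.903)])"
```

```text
now 13.6 [ 520.815 -250.989  183.624] [ 3.14  -0.005 -0.003] gap 30.627070916341317 F [ 0.991 -1.526 -1.07 ] q [-0.479  0.497  1.093  1.861 -0.5    1.087 -0.767]
-> (566, 136.4, 235, 0.903) [  4.429 -38.743  -5.187] [ 0.004 -0.004 -0.906]
```

apply_moves(series=[[0.5, -1.5, -2, 0, 0, 0, 1], [1, -4.5, -4, 0, 0, 0, 1], [1.5, -8, -5.2, 0, 0, 0, 1], [2, -12, -5.2, 0, 0, 0, 1], [2.5, -16, -5.2, 0, 0, 0, 1]])

```text
time: 14.1
eef_pos: [543.8, -88.1, 229.8]
eef_rot: [-3.141, 0.001, -0.003]
contact_force: [0.7, -0.0, -4.6]
finger_gap: 30.1
```

apply_moves(series=[[0.5, -4, 0, 0, 0, 0, 1], [1, -8, 0, 0, 0, 0, 1], [1.5, -12, 0, 0, 0, 0, 1], [1.8, -15, 0, 0, 0, 0, 1], [2, -17, 0, 0, 0, 0, 1]])

```text
time: 14.6
eef_pos: [563.9, 84.4, 228.8]
eef_rot: [-3.141, 0.003, 0.002]
contact_force: [0.2, 0.5, -4.6]
finger_gap: 30.1
```

```bash
python3 -c "
from h import *
rel([(566,136.4,235,.903)])"
```

```text
now 14.6 [563.858  84.391 228.846] [-3.141  0.003  0.002] gap 30.07742975481847 F [ 0.238  0.476 -4.625] q [-1.149  0.447  1.178  1.832 -0.449  1.17  -1.391]
-> (566, 136.4, 235, 0.903) [ 0.224 -5.201 -0.615] [-0.002  0.003 -0.901]
```

apply_moves(series=[[0.1, -2, -0.5, 0, 0, -0.12, 1], [0.2, -4, -0.6, 0, 0, -0.24, 1], [0.2, -5.2, -0.6, 0, 0, -0.36, 1], [0.2, -5.2, -0.6, 0, 0, -0.48, 1], [0.2, -5.2, -0.6, 0, 0, -0.6, 1]])

```text
time: 15.1
eef_pos: [566.3, 131.8, 235.5]
eef_rot: [3.141, 0.003, 0.603]
contact_force: [-0.6, -0.7, -5.2]
finger_gap: 29.7
```

apply_moves(series=[[0, 0, 0, 0, 0, -0.12, 1], [0, 0, 0, 0, 0, -0.24, 1], [0, 0, 0, 0, 0, -0.3, 1], [0, 0, 0, 0, 0, -0.3, 1], [0, 0, 0, 0, 0, -0.3, 1]])

```text
time: 15.6
eef_pos: [566.7, 131.3, 235.9]
eef_rot: [-3.141, 0.002, 0.895]
contact_force: [-0.4, -1.0, -4.0]
finger_gap: 30.2
```

Run:
```python
from h import *
for n in ["wrist","side","top"]:
    c=get_calibration(n); im=snapshot(n); cv2.imwrite(f"pics/j_{n}.png",im[:,:,::-1])
    if n=="wrist":
        s=robot.read_state(); z=s["eef_pos"][2]+23; knobmark(im[:,:,::-1].copy(),c,z,(200,360,270,350))
rel([(566,136.4,235,.903)])
t=cv2.imread("pics/j_top.png");s=cv2.imread("pics/j_side.png")
cv2.imwrite("pics/j_z.png",np.hstack([cv2.resize(s[100:225,235:335],(480,600)),cv2.resize(t[150:240,160:208],(320,600))]))
```

```text
mark px [292.90974729 323.54873646] world [566.7699   122.712685] dir(mod pi) 1.5230604 len 13.5885315
now 15.75 [567.036 132.069 236.337] [-3.142  0.001  0.897] gap 29.834550472785832 F [ 0.419  0.272 -4.762] q [-1.078  0.364  0.959  1.793 -0.324  1.154 -0.69 ]
-> (566, 136.4, 235, 0.903) [ 0.274 -0.351  0.134] [-0.     0.001 -0.006]
```

View pics/j_wrist.png

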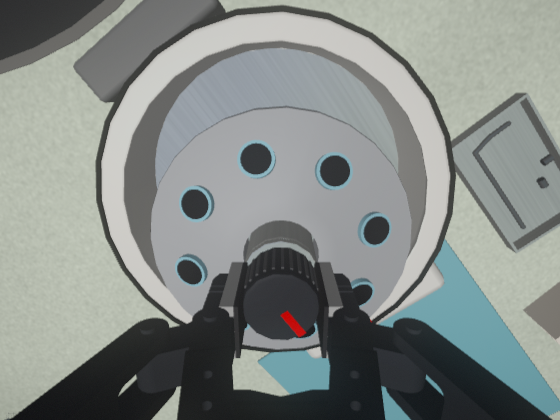

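View pics/j_z.png

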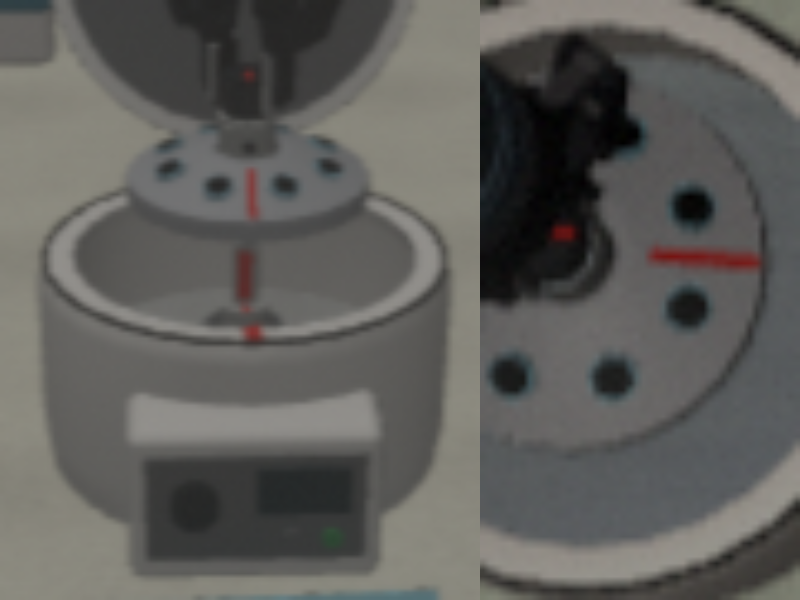

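apply_moves(series=[[0.27, -0.35, 0.5, 0, 0, 0, 1], [0.27, -0.35, 1.5, 0, 0, 0, 1], [0.27, -0.35, 2.2, 0, 0, 0, 1], [0.27, -0.35, 2.2, 0, 0, 0, 1], [0.27, -0.35, 2.2, 0, 0, 0, 1]])

```text
time: 16.25
eef_pos: [565.8, 136.5, 214.1]
eef_rot: [-3.141, 0.001, 0.898]
contact_force: [0.0, -0.7, -4.2]
finger_gap: 30.2
```

Run:
```python
from h import *
rel([(566,136.4,205,.903)])
im=snapshot("side");cv2.imwrite("pics/k_s.png",cv2.resize(im[110:210,235:335,::-1],None,fx=6,fy=6,interpolation=cv2.INTER_CUBIC))
rel([(566,136.4,205,.903)])
```

```text
now 16.25 [565.838 136.543 214.121] [-3.141  0.001  0.898] gap 30.205955552171993 F [ 0.038 -0.703 -4.208] q [-1.068  0.389  0.941  1.816 -0.348  1.115 -0.679]
-> (566, 136.4, 205, 0.903) [0.    0.022 0.912] [-0.     0.001 -0.005]
now 16.3 [566.282 136.544 214.629] [3.141 0.    0.897] gap 29.995910504797017 F [ 0.07   0.034 -4.916] q [-1.068  0.389  0.942  1.815 -0.348  1.115 -0.679]
-> (566, 136.4, 205, 0.903) [-0.029 -0.013  0.963] [ 0.     0.    -0.006]
```

View pics/k_s.png

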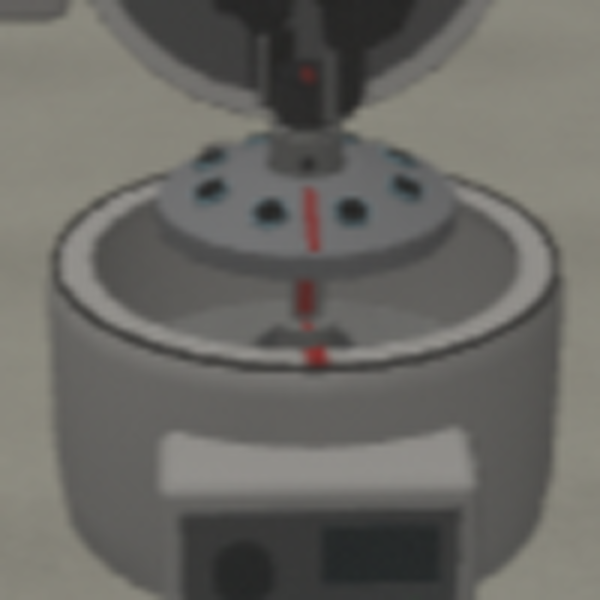

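apply_moves(series=[[0, 0, 0.3, 0, 0, 0, 1], [0, 0, 0.6, 0, 0, 0, 1], [0, 0, 0.9, 0, 0, 0, 1], [0, 0, 1.2, 0, 0, 0, 1], [0, 0, 1.2, 0, 0, 0, 1]])

```text
time: 16.8
eef_pos: [565.6, 136.8, 202.0]
eef_rot: [-3.141, 0.001, 0.898]
contact_force: [-0.1, 0.2, -4.7]
finger_gap: 30.2
```

apply_moves(series=[[0, 0, 0.2, 0, 0, 0, 1], [0, 0, 0.4, 0, 0, 0, 1], [0, 0, 0.6, 0, 0, 0, 1], [0, 0, 0.6, 0, 0, 0, 1]])

```text
time: 17.2
eef_pos: [565.9, 136.8, 196.3]
eef_rot: [-3.141, 0.001, 0.898]
contact_force: [-0.6, 0.3, -5.0]
finger_gap: 30.3
```

apply_moves(series=[[0, 0, 0.25, 0, 0, 0, 1], [0, 0, 0.5, 0, 0, 0, 1], [0, 0, 0.75, 0, 0, 0, 1], [0, 0, 1.0, 0, 0, 0, 1], [0, 0, 1.0, 0, 0, 0, 1]])

```text
time: 17.7
eef_pos: [565.8, 136.8, 186.2]
eef_rot: [-3.141, 0.001, 0.898]
contact_force: [-0.1, -0.2, -4.5]
finger_gap: 30.2
```

apply_moves(series=[[0, 0, 0.25, 0, 0, 0, 1], [0, 0, 0.5, 0, 0, 0, 1], [0, 0, 0.75, 0, 0, 0, 1], [0, 0, 1.0, 0, 0, 0, 1], [0, 0, 1.0, 0, 0, 0, 1]])

```text
time: 18.2
eef_pos: [565.8, 136.7, 176.2]
eef_rot: [-3.141, 0.001, 0.898]
contact_force: [-0.2, 0.3, -4.4]
finger_gap: 30.3
```

apply_moves(series=[[0, 0, 0.2, 0, 0, 0, 1], [0, 0, 0.4, 0, 0, 0, 1], [0, 0, 0.6, 0, 0, 0, 1], [0, 0, 0.8, 0, 0, 0, 1], [0, 0, 0.8, 0, 0, 0, 1]])

```text
time: 18.7
eef_pos: [565.9, 136.8, 168.3]
eef_rot: [-3.141, 0.001, 0.898]
contact_force: [-0.1, 0.1, -5.1]
finger_gap: 30.4
```

apply_moves(series=[[0, 0, 0.1, 0, 0, 0, 1], [0, 0, 0.2, 0, 0, 0, 1], [0, 0, 0.3, 0, 0, 0, 1], [0, 0, 0.4, 0, 0, 0, 1], [0, 0, 0.4, 0, 0, 0, 1]])

```text
time: 19.2
eef_pos: [566.0, 136.8, 164.5]
eef_rot: [-3.141, 0.0, 0.898]
contact_force: [0.5, -0.4, -5.6]
finger_gap: 30.2
```

apply_moves(series=[[0, 0, 0.1, 0, 0, 0, 1], [0, 0, 0.2, 0, 0, 0, 1], [0, 0, 0.3, 0, 0, 0, 1], [0, 0, 0.3, 0, 0, 0, 1]])

```text
time: 19.6
eef_pos: [566.0, 136.8, 161.5]
eef_rot: [-3.141, 0.0, 0.898]
contact_force: [0.2, -0.4, -4.2]
finger_gap: 29.8
```

apply_moves(series=[[0, 0, 0.1, 0, 0, 0, 1], [0, 0, 0.2, 0, 0, 0, 1], [0, 0, 0.2, 0, 0, 0, 1]])

```text
time: 19.9
eef_pos: [566.3, 136.8, 160.1]
eef_rot: [-3.141, -0.0, 0.898]
contact_force: [-1.5, -0.6, -2.0]
finger_gap: 29.6
```

apply_moves(series=[[0, 0, 0.1, 0, 0, 0, 1], [0, 0, 0.2, 0, 0, 0, 1], [0, 0, 0.2, 0, 0, 0, 1]])

```text
time: 20.2
eef_pos: [566.7, 137.0, 160.0]
eef_rot: [-3.14, -0.001, 0.898]
contact_force: [-4.9, -0.6, 9.0]
finger_gap: 30.2
```

Run:
```python
from h import *
rel([])
for n in ["wrist","side","top"]:
    c=get_calibration(n); im=snapshot(n); cv2.imwrite(f"pics/l_{n}.png",im[:,:,::-1])
    if n=="wrist":
        s=robot.read_state(); z=s["eef_pos"][2]+23; knobmark(im[:,:,::-1].copy(),c,z,(200,360,270,350))
rel([])
t=cv2.imread("pics/l_top.png");s=cv2.imread("pics/l_side.png")
cv2.imwrite("pics/l_z.png",np.hstack([cv2.resize(s[100:225,235:335],(480,600)),cv2.resize(t[150:240,160:208],(320,600))]))
```

```text
now 20.2 [566.684 136.985 159.99 ] [-3.14  -0.001  0.898] gap 30.186905896095677 F [-4.92  -0.559  9.033] q [-1.021  0.458  0.893  1.86  -0.418  1.022 -0.627]
mark px [292.954 323.806] world [566.647 128.119] dir(mod pi) 1.518389 len 13.679596
now 20.35 [566.712 136.966 160.004] [-3.14  -0.001  0.898] gap 30.019484111113517 F [-4.529 -0.286  9.005] q [-1.021  0.458  0.893  1.86  -0.418  1.022 -0.627]
```

View pics/l_z.png

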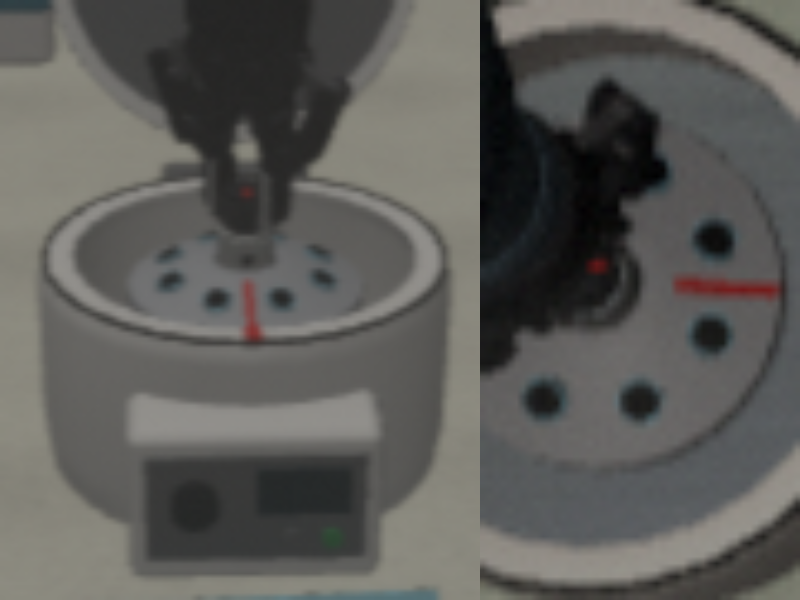

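View pics/l_wrist.png

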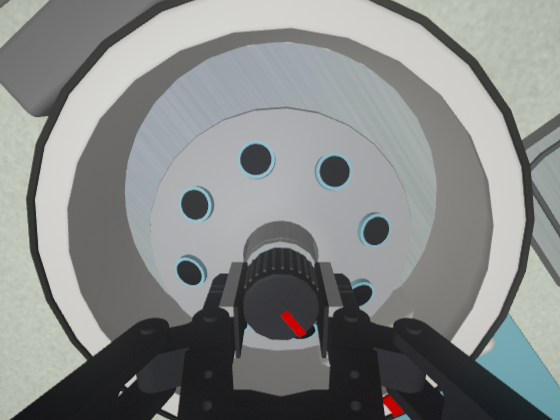

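apply_moves(series=[[0, 0, 0, 0, 0, 0, 1], [0, 0, 0, 0, 0, 0, 1], [0, 0, 0, 0, 0, 0, 1]])

```text
time: 20.65
eef_pos: [566.7, 137.0, 160.0]
eef_rot: [-3.14, -0.001, 0.898]
contact_force: [-4.6, 1.0, 9.6]
finger_gap: 30.0
```

```bash
python3 -c "
from h import *
rel([]); print(robot.read_state()['qd']); print(robot.finish_job())"
```

```text
now 20.65 [566.688 136.954 160.   ] [-3.14  -0.001  0.898] gap 30.02076177649587 F [-4.618  1.016  9.627] q [-1.021  0.458  0.893  1.86  -0.418  1.022 -0.627]
[ 0.     0.001  0.001 -0.    -0.001 -0.001  0.001]
the job is handed in; nothing more can be done
None
```

The rotor is seated on the spindle with its grub screw over the flat, and the gripper is still holding the knob. I handed the job in at 20.65 s; no verdict came back.

**What I did:**
- I pinched the bare spindle across its flat and turned it about 1.82 rad clockwise until the flat faced the front. I held it there before letting go.
- I then gripped the aluminium rotor by its knob, turned it 0.9 rad and lowered it slowly onto the spindle. There was no sign of contact until the rotor reached the shoulder.

**Last checks:**
- **Seating:** the tool stopped firmly at 160.0 mm, against 160.05 mm expected for a seated rotor. I saw no 4–8 mm stand-off from a misaligned screw.
- **Alignment:** the red mark on the knob reads about -1.62 rad. The flat was turned to -1.61 rad, and the front measured -1.615 rad. The pictures show the rotor's red line, the screw and the red index mark in line.
- **Forces:** the rotor is pressed down with about 10 N, plus a 4.6 N sideways force at the tool. The joint speeds were near zero. The fingers are closed on the knob at a reading of 30 mm, where the knob is 32 mm across.

**Disagreements:** the cameras differed by 2–4 mm on where the spindle and rotor were. I settled this with the positions measured while gripping. The moves kept clear of the rack, bottle and tray, but I did not measure them again at the end.

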